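Unlock the air regulator and set it

TASK

Take the air regulator unit out of its transport lock and switch it on: slide the black lock grip fully to its end stop, away from the knob, and leave it there. Then press the sprung regulator knob down, turn it clockwise all the way to its stop while it is held down, and let it spring back up.

Things in the scene. Friction and masses are not known exactly. Their poses are not given: they have to be found in the camera images.
- regulator_unit: Fixed grey unit, 250 mm wide, 102 deep; aluminium face sloping 35 degrees, front edge 32 mm high, back edge 104. Origin on the bench under the line of the controls; x level to its back, y to its left (the way the lock slides), z up. That line runs along y, 75 mm above the bench; the face reaches 75 mm down and 50 mm up the slope from it. Rails and end-stop bar round the slide are 9 mm high.
- lock_grip (a point): Grip point in the black upright block of the forked lock slide: 20 mm thick along the sliding direction, 42 mm long up the slope, its top 53 mm from the face. The point is 36 mm out from the face. z axis: outward normal of the sloping face (35 degrees from vertical, leaning to the robot); x up the slope; y to the left along the face = sliding direction. 30 mm or more is free beside the block.
- lock_slide (a joint): Travel of the lock slide in m: 0 = locked, 0.075 = at its end stop, to the left (+y of the unit), away from the knob. Starts between 0 and 0.015. It moves against about 2.5 N of friction and stays where it is left. Until it has moved about 0.055 its steel fork lies under the knob's skirt and the knob cannot be pressed.
- knob_grip (a point): Grip point on the axis of the black knob: bar grip 18 mm thick, 58 mm long, 34 mm high on a round skirt 60 mm across, its top 20 mm from the face. The point is 42 mm out from the face, 12 mm under the bar's top. z axis: the knob's axis = outward normal of the face; x along the bar (up the slope at the start), y across it. Moves with the knob. The locked lock grip is 95 mm to its left.
- knob_press (a joint): How far the knob is pressed in along its axis towards the face, m: 0 = up, 0.008 = fully down. A spring pushes it up (2 N at the top, 6 N fully down).
- knob_turn (a joint): Angle of the knob in rad: 0 at the start, growing clockwise as seen looking onto the face, stop at 1.25. A lug inside blocks it at about 0.09 (do not force it) unless it is pressed in more than 6 mm; released short of about 1.13 it stays caught down, beyond that it springs up again and is latched. Friction 0.05 N m.

How it is judged:
On the way, in this order (a step that is already met when the one before it is completed fails the run):
1. the lock grip is slid to its end stop (within 4 mm) with the knob not yet pressed or turned (value of joint lock_slide above 0.071 m and value of joint knob_press below 0.003 m and value of joint knob_turn below 0.2 rad), for 0.1 s.
2. the knob is pressed down (more than 5 mm) before it is turned (value of joint knob_press above 0.005 m and value of joint knob_turn below 0.3 rad), for 0.05 s.
3. the knob is turned clockwise to its stop (beyond 1.12 rad) (value of joint knob_turn above 1.12 rad), for 0.1 s.
At the end, for the whole second after the job is handed in: The lock slide is within 4 mm of its end stop (0.071 m or more), the knob is turned beyond 1.12 rad (its stop is at 1.25) and has sprung up to within 2 mm of its top position (value of joint lock_slide above 0.071 m and value of joint knob_turn above 1.12 rad and value of joint knob_press below 0.002 m); the robot touches nothing.
It also fails if it takes over 42 s, if anything falls off the work surface, if the arm or the gripper's body presses on something with over 40 N, if the wrist force passes 120 N, or if a joint passes its speed limit or range.

ROBOT

A 7-joint arm with a two-finger parallel gripper is mounted at the origin on the work surface; the furniture and walls round the work are solid. World frame = base frame: x ahead of the robot, y to its left, z up, the work surface at z = 0. Lengths are in m, angles in rad, forces in N, time in s.
With the tool pointing down it reaches from about 0.4 to 0.875 m from the base axis. Payload 19.3 kg.
Tool frame: the origin (TCP) lies at the very end of the fingers, on their centre line; the grasp point (between the pads) lies 19 mm behind it; z points along the fingers, y is the line along which they close (so a half turn about z gives the same grasp; the last joint's range is limited). The gripper opens to 85 mm and grips with 20 to 120 N. Pads are 22 mm wide; open, the fingers measure 114 mm over their backs; the gripper's body (76 mm by 85 mm) begins 54 mm behind the grasp point. The pads swing forward as they close: fully open they stand 13 mm farther back than shut.
Start: joints at [-1.353, 0.521, -0.036, 1.599, 0.021, 1.021, -0.113], TCP at [0.177, 0.599, 0.231] pointing down, gripper open.
Joint ranges: [-2.91, 2.91], [-0.3, 2.13], [-1.5, 1.42], [0.17, 2.43], [-1.26, 4.41], [0.16, 1.93], [-2.52, 2.52]. Speed limits (rad/s): [1.89, 1.89, 2.39, 2.39, 3.01, 3.01, 3.01].

INTERFACE

Orientations are given as [roll, pitch, yaw] about the fixed x, y, z axes, in that order (R = Rz(yaw) Ry(pitch) Rx(roll)).
In Python, from workcell import monitor, viewer, bot gives the robot as it stands.
- The arm moves only by the tool move_arm, never from a script. Its arguments are lists of equal length, an entry for each row: "gripper": the opening, from 0 (shut) to 1 (fully open); "linear": the shift along the tool's x, y, z in cm, a list of three; "twist": the turn about the tool's z in degrees. A call has 1 to 8 rows; each row shifts and turns the commanded pose from where the row before left it, along the tool's axes as they then stand; what a row does not reach is not made up. A row lasts 1/10 s, in which the tool goes at most 50 mm and 8.59 degrees, less where a joint would pass 70% of its speed; a pose out of reach is approached as far as the arm can. A call with a gripper value outside its range is refused whole. The fingers move at their own pace and stop on an object; "squeeze" is the grip in N (left out, the last holds). Time passes only in rows, so rows that do not move let the fingers close. It gives the time, the measured TCP pose, the force, the opening and the grip force at its end, in the units of the state.
- monitor.observe(): the state, without advancing time (a new reading comes with each control period).
- viewer.grab_frame(name): name is "scene" or "side" or "wrist"; returns a dict with "img" (480x640x3 uint8, red, green, blue), "K" (3x3 intrinsics, pixels), "eye" and "rotation" of the camera in the world. Camera axes: x right, y up, looking along -z (the intrinsics and any distortion apply to the point x, -y, -z); pixel columns grow to the right and rows downward; lengths in m; the calibration is good to about 2 mm. The wrist camera is an equidistant fisheye: a pixel r from the principal point sees the ray r / f radians off the axis. A picture is of the moment at which its call begins. There is no depth.
- bot.job_done(): hands the job in; it is judged then, once.
The state is a dict: "clock": time; "qpos": joint angles; "qd": joint speeds; "joint_efforts": joint torques, N m; "position": TCP position; "tool_rot": TCP orientation; "force": force on the tool from outside, world axes, zero at the start; "moment": the same for the moment, N m; "grip_width": finger opening in m; "finger_force": force on a finger pad.
Only numpy, scipy, OpenCV 4.12 (cv2) and the standard library are available. Lean on these libraries where they do the work, as an engineer would, in place of code of your own. Each camera call takes 0.05 s, during which the arm holds its last target. There are 200 camera calls.

## Working session

There is one attempt and no reset: what is moved stays moved. The work goes in short steps, Python scripts to look and compute and a tool call to move; the robot and the scene stay as the last step left them, time stands still between calls to the robot, and variables do not carry over. Pictures are saved under pics/ and viewed, at most 10 in all, crops included, and the job is handed in when it is done.

Besides the shell and the picture viewer there is one more tool, called after ">>>" in YAML: its name, and indented under it one key for each argument. move_arm: Moves the arm, as the interface text tells. Its arguments: {"type":"object","properties":{"gripper":{"type":"array"},"linear":{"type":"array"},"twist":{"type":"array"},"squeeze":{"type":"number"}},"required":["gripper","linear","twist"]}

```bash
mkdir -p pics; python3 - <<'E'
from workcell import monitor, viewer, bot
import cv2,numpy as np,pickle
s=monitor.observe()
for k,v in s.items(): print(k,np.round(v,3))
fs={n:viewer.grab_frame(n) for n in("scene","side","wrist")}
pickle.dump(fs,open("f0.pkl","wb"))
for n,f in fs.items():
    print(n,np.round(f["K"],1).tolist(),np.round(f["eye"],3),np.round(f["rotation"],3).tolist(),[k for k in f])
    cv2.imwrite(f"pics/{n}0.png",f["img"][:,:,::-1])
E
```

```text
clock 0.0
qpos [-1.353  0.522 -0.036  1.6    0.021  1.021 -0.113]
qd [-0.001  0.     0.     0.     0.    -0.001 -0.   ]
joint_efforts [-0.0000e+00 -9.2712e+01  1.9800e+00 -3.6994e+01  1.8000e-02  8.0000e-03
  0.0000e+00]
position [0.177 0.599 0.231]
tool_rot [-3.14   0.     2.854]
force [ 0.096 -0.172 -0.055]
moment [ 0.023 -0.009 -0.034]
finger_force 0.0
grip_width 0.086
scene [[503.2, 0.0, 322.1], [0.0, 503.2, 233.7], [0.0, 0.0, 1.0]] [-0.106 -0.6    0.637] [0.891, -0.018, -0.965] ['img', 'K', 'eye', 'rotation']
side [[584.6, 0.0, 317.0], [0.0, 584.6, 237.5], [0.0, 0.0, 1.0]] [0.476 0.437 0.617] [0.912, -0.013, 3.111] ['img', 'K', 'eye', 'rotation']
wrist [[371.6, 0.0, 324.4], [0.0, 371.6, 232.0], [0.0, 0.0, 1.0]] [0.099 0.623 0.373] [-0.325, 0.002, 1.283] ['img', 'K', 'eye', 'rotation']
```

View images.

View pics/scene0.png

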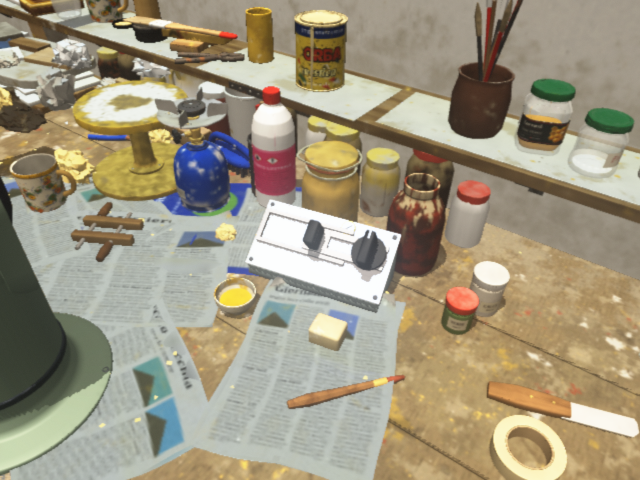

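View pics/side0.png

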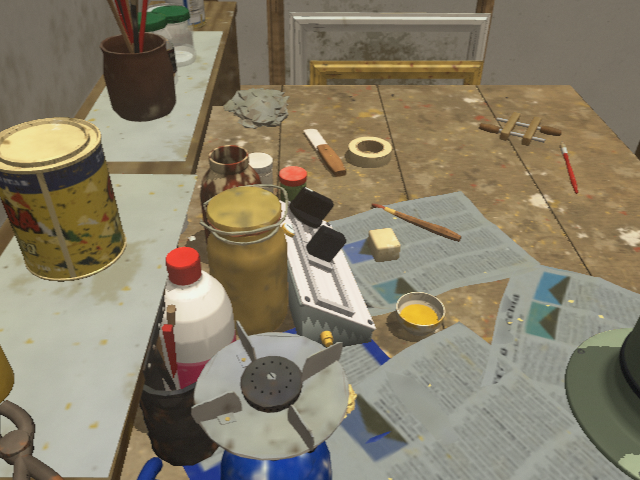

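```bash
cat > h.py <<'E'
import numpy as np,cv2,pickle
from scipy.spatial.transform import Rotation as Rn
def ray(f,u,v):
    K=f["K"]; d=np.array([(u-K[0,2])/K[0,0],-(v-K[1,2])/K[1,1],-1.0])
    return np.array(f["eye"]),Rn.from_euler('xyz',f["rotation"]).apply(d)
def onz(f,u,v,z):
    o,d=ray(f,u,v); return o+d*(z-o[2])/d[2]
def proj(f,p):
    c=Rn.from_euler('xyz',f["rotation"]).inv().apply(np.array(p)-f["eye"]); K=f["K"]
    return K[0,0]*c[0]/-c[2]+K[0,2],K[1,1]*c[1]/c[2]+K[1,2]
E
python3 - <<'E'
from h import *
fs=pickle.load(open("f0.pkl","rb"))
f=fs["scene"]; im=f["img"][:,:,::-1]
for (u,v,z) in [(271,202,.104),(400,238,.104),(383,300,.032),(249,264,.032)]: print(np.round(onz(f,u,v,z),4))
a=cv2.resize(im[190:315,240:410],None,fx=4.4,fy=4.4,interpolation=cv2.INTER_CUBIC)
cv2.imwrite("pics/sc1.png",a)
b=fs["side"]["img"][:,:,::-1][175:350,270:390]
cv2.imwrite("pics/si1.png",cv2.resize(b,None,fx=3.4,fy=3.4,interpolation=cv2.INTER_CUBIC))
E
```

```text
[ 0.4628 -0.104   0.104 ]
[ 0.5093 -0.344   0.104 ]
[ 0.432  -0.3626  0.032 ]
[ 0.3694 -0.1258  0.032 ]
```

View pics/sc1.png

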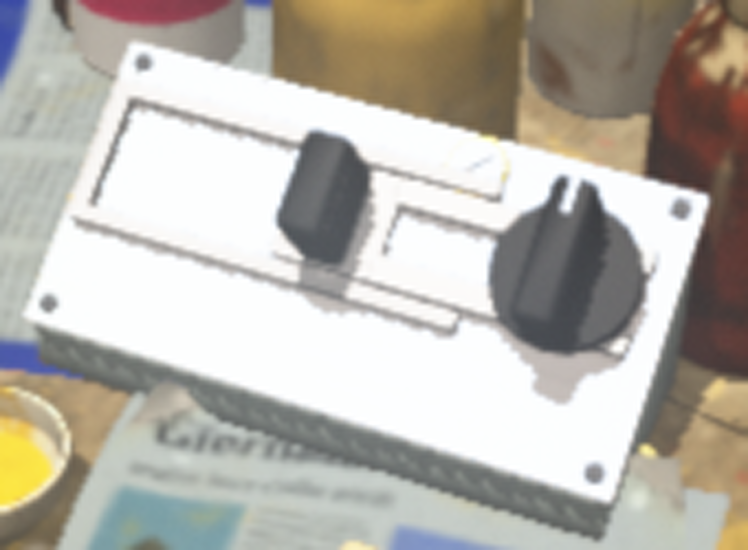

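View pics/si1.png

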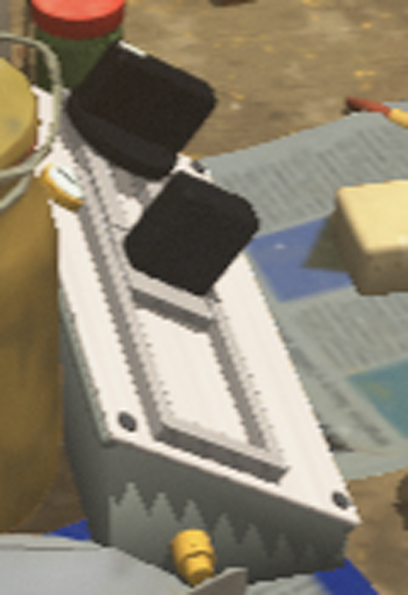

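```bash
python3 - <<'E'
from h import *
from scipy.optimize import least_squares
fs=pickle.load(open("f0.pkl","rb")); S,D=fs["scene"],fs["side"]
sc=lambda u,v:(240+u/4.4-.4,190+v/4.4-.4); si=lambda u,v:(270+u/3.4-.35,175+v/3.4-.35)
F,B=(-.0614,.032),(.041,.1037)
obs=[(S,sc(130,44),B,.125),(S,sc(708,195),B,-.125),(S,sc(612,502),F,-.125),(S,sc(25,318),F,.125),(D,si(357,520),F,.125),(D,si(105,440),B,.125)]
T=lambda p,X,Y,Z:[p[0]+np.cos(p[2])*X-np.sin(p[2])*Y,p[1]+np.sin(p[2])*X+np.cos(p[2])*Y,Z]
res=lambda p:np.concatenate([np.subtract(proj(f,T(p,e[0],y,e[1])),q) for f,q,e,y in obs])
r=least_squares(res,[.45,-.23,.2]); p=r.x
print(p,np.round(r.fun,1))
yw=p[2];Rz=np.array([[np.cos(yw),-np.sin(yw),0],[np.sin(yw),np.cos(yw),0],[0,0,1]])
n=np.array([-.5736,0,.8192]);s=np.array([.8192,0,.5736])
def face(f,q,h):
    o,d=ray(f,*q); o=Rz.T@(o-[p[0],p[1],.075]); d=Rz.T@d
    P=o+d*((h-o@n)/(d@n)); return np.round([P@s*1000,P[1]*1000],1)
print("skirt L,R,bot",[face(S,sc(*q),.020) for q in[(490,270),(645,275),(562,353)]])
print("bar top",[face(S,sc(*q),.054) for q in[(557,178),(597,183),(517,330),(556,347)]])
print("blk top",[face(S,sc(*q),.053) for q in[(315,131),(352,139),(281,215)]])
print("blk side view top-left edge",[face(D,si(*q),.053) for q in[(180,175),(260,222),(207,295),(125,240)]])
print("knob side view",[face(D,si(*q),.054) for q in[(122,42),(215,97)]])
print("screws",[face(S,sc(*q),0) for q in[(143,62),(681,208),(595,472),(48,302)]])
print("end bar, rail",[face(S,sc(*q),.009) for q in[(130,103),(93,205)]])
E
```

```text
[ 0.45708368 -0.22457258  0.19992413] [ 0.9 -1.8  0.4 -0.8 -0.5 -0.8 -0.2 -1.3  0.8  0.9  1.2 -2.3]
skirt L,R,bot [array([ -8.5, -57.9]), array([   6.3, -114.8]), array([-31.3, -94.4])]
bar top [array([ 24. , -78.8]), array([ 26.2, -93.5]), array([-34.7, -83.1]), array([-36.6, -98.6])]
blk top [array([17. , 16.1]), array([17.8,  1.1]), array([-18. ,  17.1])]
blk side view top-left edge [array([21.2, 10.9]), array([-18.4,  20.3]), array([33.7, 95.5]), array([68.2, 81. ])]
knob side view [array([ 25.6, -86.9]), array([-24.7, -76.7])]
screws [array([ 40.2, 116.9]), array([  40.7, -116.4]), array([ -67.2, -116.7]), array([-67.9, 116.9])]
end bar, rail [array([ 19.3, 111.4]), array([-26. , 110.1])]
```

```bash
python3 - <<'E'
from h import *
fs=pickle.load(open("f0.pkl","rb")); S=fs["scene"]
for n,b,t in[("stove",(203,212),(190,110)),("redcap",(274,207),(271,93)),("jar",(330,225),(331,150)),("jar2",(378,214),(382,155)),("redjar",(412,273),(422,180)),("shelf",(365,120),(365,110))]:
    P=onz(S,*b,0); o,d=ray(S,*t); k=((P-o)[:2]@d[:2])/(d[:2]@d[:2]); print(n,np.round(P,3),np.round((o+k*d)[2],3))
E
```

```text
stove [0.461 0.085 0.   ] 0.231
redcap [ 0.563 -0.024  0.   ] 0.257
jar [ 0.582 -0.157  0.   ] 0.175
jar2 [ 0.673 -0.218  0.   ] 0.143
redjar [ 0.552 -0.36   0.   ] 0.201
shelf [1.037 0.032 0.   ] 0.03
```

>>> move_arm:
  gripper: [0.7,0.7]
  linear:
    - [0,0,-5]
    - [0,0,-5]
  twist: [0,0]

```text
clock: 0.35
position: [0.1772, 0.5985, 0.3316]
tool_rot: [-3.138, 0.0, 2.854]
force: [-0.6, 0.4, 0.9]
grip_width: 0.0601
finger_force: 0.0
```

```bash
cat >> h.py <<'E'
def plan(x,yaw,way):
    """way: list of (xyz,yaw,nrows) -> prints tool-frame rows (cm, deg)"""
    x=np.array(x,float); L=[];T=[]
    for tx,ty,n in way:
        x0=x.copy(); y0=yaw; dy=(ty-y0+np.pi)%(2*np.pi)-np.pi
        for i in range(1,n+1):
            g=x0+(np.array(tx)-x0)*i/n; d=Rn.from_euler('xyz',[np.pi,0,yaw]).inv().apply(g-x)*100
            d=np.round(d,2); tw=round(-np.degrees(y0+dy*i/n-yaw),1)
            x=x+Rn.from_euler('xyz',[np.pi,0,yaw]).apply(d)/100; yaw-=np.radians(tw)
            L.append(d.tolist());T.append(tw)
    for k in range(0,len(L),8): print(L[k:k+8],T[k:k+8])
    print("end",np.round(x,4),round(yaw,4)); return x,yaw
U=np.array([.4571,-.2246,0]); YU=.2
def W(X,Y,Z): return U+Rn.from_euler('z',YU).apply([X,Y,Z])
E
python3 - <<'E'
from h import *
t=W(-.021,.008,.30); print(t)
plan([.1772,.5985,.3316],2.854,[([.44,.38,.33],2.854,7),([.47,.05,.33],3.1,7),(t,YU+np.pi,6)])
E
```

```text
[ 0.43492925 -0.22093152  0.3       ]
[[-4.49, -1.93, 0.02], [-4.48, -1.93, 0.03], [-4.49, -1.93, 0.02], [-4.48, -1.92, 0.02], [-4.49, -1.93, 0.02], [-4.48, -1.93, 0.03], [-4.49, -1.93, 0.02], [-1.75, -4.4, -0.0]] [np.float64(-0.0), np.float64(-0.0), np.float64(-0.0), np.float64(-0.0), np.float64(-0.0), np.float64(-0.0), np.float64(-0.0), np.float64(-2.0)]
[[-1.59, -4.46, -0.0], [-1.44, -4.51, -0.0], [-1.28, -4.55, 0.0], [-1.11, -4.6, 0.0], [-0.95, -4.64, 0.0], [-0.78, -4.67, 0.0], [0.4, -4.54, 0.5], [0.57, -4.51, 0.5]] [np.float64(-2.0), np.float64(-2.0), np.float64(-2.1), np.float64(-2.0), np.float64(-2.0), np.float64(-2.0), np.float64(-2.3), np.float64(-2.3)]
[[0.76, -4.49, 0.5], [0.94, -4.46, 0.5], [1.12, -4.41, 0.5], [1.29, -4.37, 0.5]] [np.float64(-2.3), np.float64(-2.3), np.float64(-2.3), np.float64(-2.3)]
end [ 0.4349 -0.221   0.3   ] 3.3409
```

>>> move_arm:
  gripper: [0.7,0.7,0.7,0.7,0.7,0.7,0.7,0.7]
  linear:
    - [-4.5,-1.93,0]
    - [-4.5,-1.93,0]
    - [-4.5,-1.93,0]
    - [-4.5,-1.93,0]
    - [-4.5,-1.93,0]
    - [-4.5,-1.93,0]
    - [-4.5,-1.93,0]
    - [-1.75,-4.4,0]
  twist: [0,0,0,0,0,0,0,-2]

```text
clock: 1.15
position: [0.4484, 0.3317, 0.3303]
tool_rot: [-3.141, 0.001, 2.887]
force: [0.2, -0.2, -0.0]
grip_width: 0.06
finger_force: 0.0
```

>>> move_arm:
  gripper: [0.7,0.7,0.7,0.7,0.7,0.7]
  linear:
    - [-1.6,-4.45,0]
    - [-1.45,-4.5,0]
    - [-1.3,-4.55,0]
    - [-1.1,-4.6,0]
    - [-0.95,-4.65,0]
    - [-0.8,-4.65,0]
  twist: [-2,-2,-2,-2,-2,-2]

```text
clock: 1.75
position: [0.471, 0.0486, 0.3314]
tool_rot: [3.141, 0.0, 3.1]
force: [1.2, 0.8, 0.3]
grip_width: 0.0594
finger_force: 0.0
```

```bash
python3 -c "
from workcell import monitor
import numpy as np
s=monitor.observe();print(np.round(s['qpos'],3),s['position'],s['tool_rot'])"
```

```text
[-0.406  0.172  0.208  1.856 -0.039  1.117  1.344] [0.470971   0.04858052 0.33141248] [3.14141982e+00 2.26991097e-04 3.09964244e+00]
```

>>> move_arm:
  gripper: [0.7,0.7,0.7,0.7,0.7,0.7]
  linear:
    - [0.4,-4.5,0.5]
    - [0.55,-4.5,0.5]
    - [0.75,-4.5,0.5]
    - [0.95,-4.45,0.5]
    - [1.1,-4.4,0.5]
    - [1.3,-4.35,0.5]
  twist: [-2.3,-2.3,-2.3,-2.3,-2.3,-2.3]

```text
clock: 2.35
position: [0.4354, -0.2213, 0.3012]
tool_rot: [-3.142, 0.0, -2.942]
force: [1.4, -0.7, -0.0]
grip_width: 0.0595
finger_force: 0.0
```

```bash
python3 - <<'E'
from workcell import monitor,viewer
from h import *
s=monitor.observe();print(np.round(s['qpos'],3),s['position'],s['tool_rot'])
f=viewer.grab_frame("wrist");pickle.dump(f,open("w1.pkl","wb"));cv2.imwrite("pics/w1.png",f["img"][:,:,::-1])
print(f["eye"],f["rotation"])
plan(s['position'],s['tool_rot'][2],[(W(-.021,.008,.15),YU+np.pi,3),(W(-.021,.008,.091),YU+np.pi,3)])
E
```

```text
[ 0.042  0.235  0.372  1.875 -0.098  1.049  2.225] [ 0.43536626 -0.22125414  0.30120553] [-3.14155431e+00  2.93763663e-04 -2.94230025e+00]
[ 0.35499219 -0.23700363  0.44387751] [-3.25308084e-01  8.01302010e-04  1.76997434e+00]
[[0.01, 0.01, 5.04], [0.01, 0.02, 5.04], [0.02, 0.01, 5.04], [-0.0, 0.0, 1.97], [-0.0, 0.0, 1.96], [-0.0, 0.0, 1.97]] [np.float64(-0.0), np.float64(-0.0), np.float64(-0.0), np.float64(-0.0), np.float64(-0.0), np.float64(-0.0)]
end [ 0.4349 -0.2209  0.091 ] -2.9423
```

View pics/w1.png

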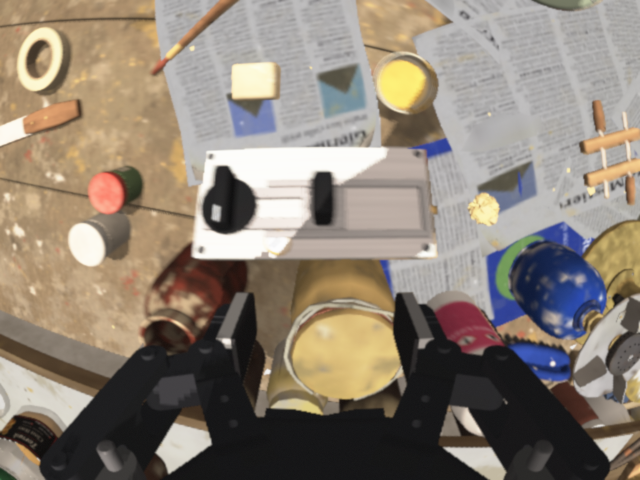

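>>> move_arm:
  gripper: [0.7,0.7,0.7,0.7,0.7,0.7,0.7]
  linear:
    - [0,0,5]
    - [0,0,5]
    - [0,0,5]
    - [0,0,2]
    - [0,0,2]
    - [0,0,2]
    - [0,0,0]
  twist: [0,0,0,0,0,0,0]

```text
clock: 3.1
position: [0.4348, -0.2191, 0.0894]
tool_rot: [3.14, -0.003, -2.944]
force: [-0.1, -0.5, 0.6]
grip_width: 0.0597
finger_force: 0.0
```

>>> move_arm:
  gripper: [0.15,0.15,0.15,0.15,0.15,0.15,0.15]
  linear:
    - [0,0,0]
    - [0,0,0]
    - [0,0,0]
    - [0,0,0]
    - [0,0,0]
    - [0,0,0]
    - [0,0,0]
  twist: [0,0,0,0,0,0,0]
  squeeze: 25

```text
clock: 3.8
position: [0.4365, -0.2198, 0.0923]
tool_rot: [-3.141, 0.001, -2.944]
force: [-1.1, 0.2, 7.5]
grip_width: 0.02
finger_force: 29.7
```

>>> move_arm:
  gripper: [0.15,0.15,0.15,0.15,0.15,0.15]
  linear:
    - [0,1.0,-0.1]
    - [0,1.5,-0.1]
    - [0,1.5,0]
    - [0,1.5,0]
    - [0,1.0,0]
    - [0,0.5,0]
  twist: [0,0,0,0,0,0]

```text
clock: 4.4
position: [0.4217, -0.1496, 0.093]
tool_rot: [3.141, -0.001, -2.943]
force: [4.3, -2.9, -29.8]
grip_width: 0.0194
finger_force: 26.4
```

>>> move_arm:
  gripper: [0.15,0.15,0.15]
  linear:
    - [0,0.2,0.1]
    - [0,0.2,0]
    - [0,0.2,0]
  twist: [0,0,0]

```text
clock: 4.7
position: [0.4213, -0.147, 0.0928]
tool_rot: [-3.139, 0.001, -2.946]
force: [0.3, -27.3, -12.5]
grip_width: 0.0193
finger_force: 29.5
```

>>> move_arm:
  gripper: [0.6,0.6,0.6,0.6,0.6,0.6,0.6]
  linear:
    - [0,0,0]
    - [0,0,0]
    - [0,0,0]
    - [0,0,0]
    - [0,0,-3]
    - [0,0,-5]
    - [0,0,-5]
  twist: [0,0,0,0,0,0,0]

```text
clock: 5.4
position: [0.4203, -0.1451, 0.2237]
tool_rot: [3.141, -0.002, -2.945]
force: [0.8, 0.4, -0.0]
grip_width: 0.0514
finger_force: 0.0
```

```bash
python3 - <<'E'
from workcell import viewer,monitor
from h import *
fs={n:viewer.grab_frame(n) for n in("scene","side")}
pickle.dump(fs,open("f1.pkl","wb"))
a=cv2.resize(fs["scene"]["img"][185:315,235:410,::-1],None,fx=4,fy=4,interpolation=cv2.INTER_CUBIC)
cv2.imwrite("pics/sc2.png",a)
print(monitor.observe()['position'],monitor.observe()['force'])
E
```

```text
[ 0.42328595 -0.14571736  0.22740434] [ 1.98085775  0.52458033 -0.64342494]
```

View pics/sc2.png

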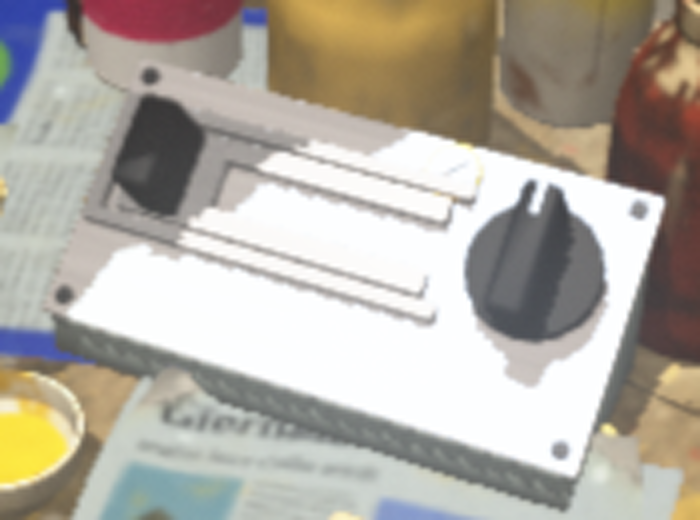

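```bash
cat > k.py <<'E'
from h import *
n=np.array([-.5736,0,.8192]);s=np.array([.8192,0,.5736]);K0=np.array([0,-.087,.075])
def tool(th,lead,g,press=.008,uc=.022,lift=0.,clear=0.):
    u=np.cos(th)*s+np.sin(th)*np.array([0,-1,0]); v=np.sin(th)*s+np.cos(th)*np.array([0,1,0])
    ph=np.arctan2(np.sin(th),.8192*np.cos(th))+np.radians(lead)
    tx=np.array([-np.cos(ph),np.sin(ph)]); ty=np.array([np.sin(ph),np.cos(ph)])
    a,b=np.meshgrid(np.linspace(-.011,.011,12),np.linspace(g/2,g/2+.0145,8)); a=a.ravel();b=b.ravel()
    Z=.1
    for _ in range(60):
        P=K0+u*uc+v*(.009+clear); P=P+n*(Z-P[2])/n[2]
        c=P[:2]+tx*.011-ty*g/2            # tool centre
        q=c+np.outer(a,tx)+np.outer(b,ty)
        top=K0+n*(.02-press)
        h=top[2]+(q[:,0]-top[0])*.5736/.8192
        rel=np.c_[q,h]-top; ok=np.linalg.norm(rel,axis=1)<.030
        Z=.5*Z+.5*(h[ok].max()+lift)
    pen=[]
    for sg in(1,-1):
        q=c+np.outer(a,tx)+np.outer(sg*b,ty); m=1
        for z in np.arange(Z,Z+.06,.003):
            r=np.c_[q,np.full(len(q),z)]-K0; o=r@n; d=np.maximum.reduce([abs(r@v)-.009,abs(r@u)-.029,o-.054+press,.02-press-o]); m=min(m,d.min())
        pen.append(round(m*1000,1))
    return np.r_[c,Z],ph,pen
E
python3 - <<'E'
from k import *
for g in(.05,):
  for lead in(0,8):
    for th in(0,.2,.4,.6,.8,1,1.25): 
        c,ph,pen=tool(th,lead,g); print(g,lead,th,np.round((c)*1000,1),round(np.degrees(ph),1),pen)
E
```

```text
0.05 0 0 [ 1.00e-01 -1.03e+02  9.74e+01] 0.0 [np.float64(-0.0), np.float64(32.0)]
0.05 0 0.2 [  -5.3 -104.2   99.4] 13.9 [np.float64(0.0), np.float64(24.6)]
0.05 0 0.4 [ -10.2 -104.4  100.7] 27.3 [np.float64(0.0), np.float64(19.9)]
0.05 0 0.6 [ -14.5 -104.1  101.3] 39.9 [np.float64(0.0), np.float64(17.1)]
0.05 0 0.8 [ -18.4 -103.5  101.5] 51.5 [np.float64(0.0), np.float64(15.6)]
0.05 0 1 [ -21.8 -102.6  101.2] 62.3 [np.float64(0.0), np.float64(14.9)]
0.05 0 1.25 [ -25.6 -101.   100. ] 74.8 [np.float64(0.0), np.float64(14.9)]
0.05 8 0 [  -3.6 -101.2   98. ] 8.0 [np.float64(-0.0), np.float64(28.5)]
0.05 8 0.2 [  -8.3 -101.6   99.7] 21.9 [np.float64(0.0), np.float64(21.7)]
0.05 8 0.4 [ -12.4 -101.3  100.7] 35.3 [np.float64(0.0), np.float64(17.3)]
0.05 8 0.6 [ -15.9 -100.6  101.2] 47.9 [np.float64(0.0), np.float64(14.4)]
0.05 8 0.8 [-19.4 -99.7 101.9] 59.5 [np.float64(0.0), np.float64(13.4)]
0.05 8 1 [-22.  -98.7 101.5] 70.3 [np.float64(0.0), np.float64(13.0)]
0.05 8 1.25 [-25.  -97.3 100.2] 82.8 [np.float64(0.0), np.float64(12.9)]
```

```bash
python3 - <<'E'
from k import *
from workcell import monitor
f=pickle.load(open("w1.pkl","rb")); K=f["K"]
def fray(u,v):
    x,y=(u-K[0,2]),(v-K[1,2]); r=np.hypot(x,y); t=r/K[0,0]
    return Rn.from_euler('xyz',f["rotation"]).apply([np.sin(t)*x/r,-np.sin(t)*y/r,-np.cos(t)])
for nm,u,v,z in[("neck",172,340,.195),("neckR",200,325,.195),("bodyfront",215,245,.05),("jartopfront",345,305,.175),("knob bar",229,203,.12)]:
    d=fray(u,v); P=np.array(f["eye"])+d*(z-f["eye"][2])/d[2]; L=Rn.from_euler('z',-YU).apply(P-U); print(nm,np.round(P,3),"unit",np.round(L,3))
st=monitor.observe(); print(np.round(st['qpos'],3))
g=.05
a,_,_=tool(0,0,g,press=0,clear=.003); b,_,_=tool(0,0,g,press=.008,clear=.003)
print(a,b, W(*a))
plan(st['position'],st['tool_rot'][2],[(W(a[0],a[1],.22),YU+np.pi,5),(W(a[0],a[1],a[2]+.012),YU+np.pi,5)])
E
```

```text
neck [ 0.56  -0.33   0.195] unit [ 0.08  -0.124  0.195]
neckR [ 0.537 -0.305  0.195] unit [ 0.062 -0.095  0.195]
bodyfront [ 0.526 -0.333  0.05 ] unit [ 0.046 -0.12   0.05 ]
jartopfront [ 0.503 -0.19   0.175] unit [0.052 0.025 0.175]
knob bar [ 0.452 -0.307  0.12 ] unit [-0.021 -0.08   0.12 ]
[-0.13   0.255  0.396  2.071 -0.134  0.831  2.113]
[-0.0044496 -0.1        0.1040032] [ 0.0001392 -0.1        0.0974496] [ 0.47260603 -0.32349066  0.1040032 ]
[[-0.27, -3.68, 0.15], [-0.27, -3.68, 0.15], [-0.27, -3.68, 0.14], [-0.26, -3.68, 0.15], [-0.27, -3.68, 0.15], [0.0, -0.0, 2.08], [0.0, -0.0, 2.08], [0.0, -0.0, 2.08]] [np.float64(-0.0), np.float64(-0.1), np.float64(-0.0), np.float64(-0.0), np.float64(-0.1), np.float64(0.0), np.float64(0.0), np.float64(0.0)]
[[0.0, -0.0, 2.08], [0.0, -0.0, 2.08]] [np.float64(0.0), np.float64(0.0)]
end [ 0.4726 -0.3235  0.116 ] -2.941
```

```bash
python3 - <<'E'
from k import *
w=pickle.load(open("w1.pkl","rb")); S=pickle.load(open("f0.pkl","rb"))["scene"]; K=w["K"]
def fray(u,v):
    x,y=(u-K[0,2]),(v-K[1,2]); r=np.hypot(x,y); t=r/K[0,0]
    return Rn.from_euler('xyz',w["rotation"]).apply([np.sin(t)*x/r,-np.sin(t)*y/r,-np.cos(t)])
o1,d1=ray(S,423,184); o2=np.array(w["eye"]); d2=fray(168,333)
t=np.linalg.lstsq(np.c_[d1,-d2],o2-o1,rcond=None)[0]; A=o1+d1*t[0];B=o2+d2*t[1]
print(A,B,Rn.from_euler('z',-YU).apply((A+B)/2-U))
for lead,uc in((0,.022),(15,.018),(15,.015),(20,.018),(25,.02)):
  for th in(0,.6,1.25):
    c,ph,pen=tool(th,lead,.05,uc=uc); print(lead,uc,th,np.round(c*1000,1),round(np.degrees(ph),1),pen)
x=cv2.resize(w["img"][150:400,130:290,::-1],None,fx=2.4,fy=2.4); cv2.imwrite("pics/w1c.png",x)
E
```

```text
[ 0.57244556 -0.34401361  0.17831098] [ 0.56950435 -0.34190718  0.17514097] [ 0.08809046 -0.13862453  0.17672597]
0 0.022 0 [ 1.00e-01 -1.03e+02  9.74e+01] 0.0 [np.float64(-0.0), np.float64(32.0)]
0 0.022 0.6 [ -14.5 -104.1  101.3] 39.9 [np.float64(0.0), np.float64(17.1)]
0 0.022 1.25 [ -25.6 -101.   100. ] 74.8 [np.float64(0.0), np.float64(14.9)]
15 0.018 0 [-10.3 -99.3  96.7] 15.0 [np.float64(-0.0), np.float64(24.6)]
15 0.018 0.6 [-20.8 -95.1 101.3] 54.9 [np.float64(0.0), np.float64(12.6)]
15 0.018 1.25 [-25.1 -90.3  99.8] 89.8 [np.float64(0.0), np.float64(10.4)]
15 0.015 0 [-12.9 -99.3  95.2] 15.0 [np.float64(-0.0), np.float64(24.6)]
15 0.015 0.6 [-23.3 -93.4 100.4] 54.9 [np.float64(0.0), np.float64(12.7)]
15 0.015 1.25 [-25.8 -87.5  99.3] 89.8 [np.float64(0.0), np.float64(10.4)]
20 0.018 0 [-12.4 -97.7  97.2] 20.0 [np.float64(-0.0), np.float64(21.5)]
20 0.018 0.6 [-21.2 -92.8 101.3] 59.9 [np.float64(0.0), np.float64(10.2)]
20 0.018 1.25 [-24.6 -88.2 100.6] 94.8 [np.float64(0.0), np.float64(7.8)]
25 0.02 0 [-12.5 -96.   98.4] 25.0 [np.float64(-0.0), np.float64(18.0)]
25 0.02 0.6 [-19.6 -91.5 101.7] 64.9 [np.float64(0.0), np.float64(7.4)]
25 0.02 1.25 [-23.4 -88.1 101.8] 99.8 [np.float64(0.0), np.float64(6.3)]
```

```bash
python3 - <<'E'
from k import *
from workcell import monitor
st=monitor.observe(); g=.05
a,ph,_=tool(0,15,g,press=0,clear=.003,uc=.018); b,_,_=tool(0,15,g,press=.008,clear=.003,uc=.018)
print(a,b,ph,st['grip_width'])
plan(st['position'],st['tool_rot'][2],[(W(a[0],a[1],.22),YU+np.pi-ph,5),(W(a[0],a[1],a[2]+.008),YU+np.pi-ph,4)])
E
```

```text
[-0.01452756 -0.09630114  0.10271638] [-0.01011514 -0.09630114  0.09641467] 0.2617993877991494 0.05143470177742597
[[-0.07, -3.61, 0.15], [-0.26, -3.59, 0.15], [-0.44, -3.58, 0.14], [-0.62, -3.56, 0.15], [-0.82, -3.51, 0.15], [0.0, -0.0, 2.73], [0.0, -0.0, 2.73], [0.0, -0.0, 2.74]] [np.float64(3.0), np.float64(2.9), np.float64(3.0), np.float64(3.0), np.float64(2.9), np.float64(0.0), np.float64(0.0), np.float64(0.0)]
[[0.0, -0.0, 2.73]] [np.float64(0.0)]
end [ 0.462  -0.3219  0.1107] -3.2028
```

>>> move_arm:
  gripper: [0.6,0.6,0.6,0.6,0.6,0.6,0.6,0.6]
  linear:
    - [-0.05,-3.6,0.15]
    - [-0.25,-3.6,0.15]
    - [-0.45,-3.6,0.15]
    - [-0.6,-3.55,0.15]
    - [-0.8,-3.5,0.15]
    - [0,0,4]
    - [0,0,4]
    - [0,0,2]
  twist: [3,3,3,3,3,0,0,0]

```text
clock: 6.3
position: [0.4579, -0.3205, 0.1116]
tool_rot: [3.14, -0.003, 3.077]
force: [1.0, 0.5, -0.0]
grip_width: 0.0512
finger_force: 0.0
```

```bash
python3 - <<'E'
from k import *
from workcell import monitor,viewer
st=monitor.observe(); print(np.round(st['qpos'],3),st['position'],st['tool_rot'],st['force'])
p=Rn.from_euler('z',-YU).apply(st['position']-U);print("unit",p)
f=viewer.grab_frame("scene"); g=viewer.grab_frame("side")
a=cv2.resize(f["img"][130:310,300:440,::-1],None,fx=2.8,fy=2.8)
b=cv2.resize(g["img"][120:300,260:380,::-1],None,fx=2.8,fy=2.8)
cv2.imwrite("pics/c3.png",np.hstack([a,b]))
E
```

```text
[ 0.228  0.617  0.393  1.889 -0.349  0.706  2.33 ] [ 0.45787155 -0.32053869  0.11159953] [ 3.14012669e+00 -3.08363181e-03  3.07686289e+00] [ 0.95921391  0.50868697 -0.02892988]
unit [-0.0183039  -0.09417959  0.11159953]
```

View pics/c3.png

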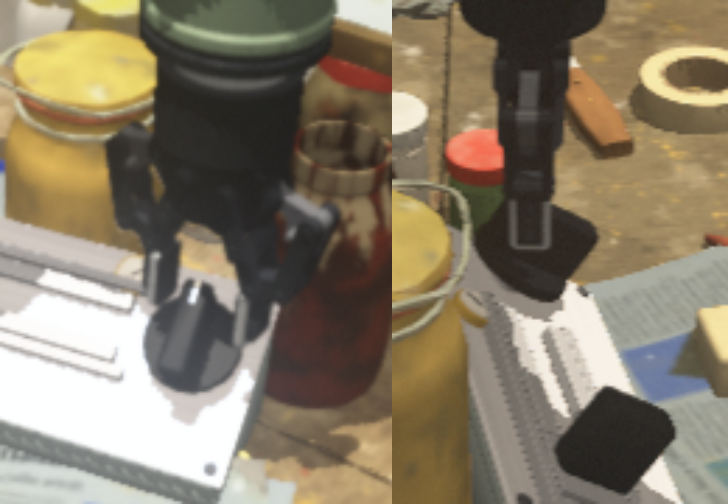

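>>> move_arm:
  gripper: [0.6,0.6,0.6,0.6]
  linear:
    - [0,0,0]
    - [-0.2,0,0.3]
    - [-0.1,0,0.3]
    - [0,0,0]
  twist: [0,0,0,0]

```text
clock: 6.8
position: [0.4625, -0.3214, 0.1091]
tool_rot: [-3.141, 0.001, 3.078]
force: [0.0, 0.9, -0.7]
grip_width: 0.0511
finger_force: 0.0
```

```bash
cat > o.py <<'E'
from k import *
from workcell import monitor
st=monitor.observe(); print(np.round(st['qpos'],3),"F",np.round(st['force'],1),"w",round(st['grip_width'],4))
p=Rn.from_euler('z',-YU).apply(st['position']-U);print("unit",np.round(p*1000,1),"phi",np.degrees(YU+np.pi-st['tool_rot'][2])%360)
E
python3 o.py
```

```text
[ 0.228  0.625  0.39   1.883 -0.352  0.701  2.33 ] F [ 0.   0.9 -0.7] w 0.0511
unit [-13.9 -95.9 109.1] phi 15.126880731846553
```

>>> move_arm:
  gripper: [0.6,0.6,0.6]
  linear:
    - [0,0,0.3]
    - [0,0,0.3]
    - [0,0,0]
  twist: [0,0,0]

```text
clock: 7.1
position: [0.4619, -0.3213, 0.1024]
tool_rot: [3.141, -0.0, 3.077]
force: [0.7, -0.4, 0.7]
grip_width: 0.0513
finger_force: 0.0
```

>>> move_arm:
  gripper: [0.6,0.6,0.6]
  linear:
    - [0,0,0.2]
    - [0,0,0.2]
    - [0,0,0]
  twist: [0,0,0]

```text
clock: 7.4
position: [0.462, -0.3214, 0.0985]
tool_rot: [3.141, -0.0, 3.077]
force: [-1.1, -0.7, -0.7]
grip_width: 0.0511
finger_force: 0.0
```

>>> move_arm:
  gripper: [0.6,0.6,0.6]
  linear:
    - [0,0,0.2]
    - [0,0,0.2]
    - [0,0,0]
  twist: [0,0,0]

```text
clock: 7.7
position: [0.4621, -0.3215, 0.0947]
tool_rot: [-3.141, -0.0, 3.077]
force: [-1.1, -0.4, 1.5]
grip_width: 0.0513
finger_force: 1.3
```

>>> move_arm:
  gripper: [0.6,0.6,0.6]
  linear:
    - [0,0,0.1]
    - [0,0,0.1]
    - [0,0,0]
  twist: [0,0,0]

```text
clock: 8.0
position: [0.4621, -0.3215, 0.0928]
tool_rot: [-3.142, 0.0, 3.077]
force: [-0.6, 0.2, 3.7]
grip_width: 0.0511
finger_force: 1.6
```

>>> move_arm:
  gripper: [0.6,0.6,0.6,0.6]
  linear:
    - [-0.15,0,0.2]
    - [-0.15,0,0.2]
    - [-0.1,0,0.1]
    - [0,0,0]
  twist: [0,0,0,0]

```text
clock: 8.4
position: [0.4653, -0.321, 0.0884]
tool_rot: [3.14, -0.002, 3.077]
force: [-12.2, 8.0, 31.9]
grip_width: 0.0514
finger_force: 15.9
```

>>> move_arm:
  gripper: [0.6,0.6,0.6]
  linear:
    - [0,0,0.1]
    - [0,0,0.1]
    - [0,0,0]
  twist: [0,0,0]

```text
clock: 8.7
position: [0.4656, -0.3208, 0.0875]
tool_rot: [3.139, -0.001, 3.077]
force: [-16.0, 14.1, 55.7]
grip_width: 0.051
finger_force: 26.8
```

```bash
python3 o.py
```

```text
[ 0.241  0.661  0.37   1.885 -0.371  0.665  2.342] F [-16.   14.1  55.7] w 0.051
unit [-10.8 -96.   87.5] phi 15.134315078508418
```

```bash
cat > r.py <<'E'
from k import *
import sys
kw=dict(uc=.018)
prev,pp,_=tool(0,15,.05,clear=.003,**kw)
ths=[0,.1,.2,.3,.4,.5,.6,.7,.8,.9,1.0,1.1,1.2,1.27]
rows=[]
for t in ths:
    c,ph,_=tool(t,15,.05,**kw)
    d=Rn.from_euler('xyz',[np.pi,0,YU+np.pi-pp]).inv().apply(Rn.from_euler('z',YU).apply(c-prev))*100
    print(t,np.round(d,2),round(np.degrees(ph-pp),1)); prev,pp=c,ph
E
python3 r.py
```

```text
0 [-0.06 -0.29 -0.03] 0.0
0.1 [ 0.23 -0.02 -0.11] 7.0
0.2 [ 0.22 -0.02 -0.1 ] 6.9
0.3 [ 0.2  -0.03 -0.08] 6.8
0.4 [ 0.18 -0.03 -0.07] 6.6
0.5 [ 0.16 -0.04 -0.06] 6.4
0.6 [ 0.15 -0.04 -0.04] 6.2
0.7 [ 0.13 -0.04 -0.02] 5.9
0.8 [ 0.11 -0.04 -0.01] 5.7
0.9 [ 0.1  -0.04  0.01] 5.5
1.0 [ 0.09 -0.05  0.01] 5.3
1.1 [ 0.08 -0.03  0.05] 5.1
1.2 [ 0.07 -0.02  0.07] 5.0
1.27 [ 0.05 -0.03  0.04] 3.4
```

>>> move_arm:
  gripper: [0.6,0.6]
  linear:
    - [0,0,-0.12]
    - [0,0,0]
  twist: [0,0]

```text
clock: 8.9
position: [0.4653, -0.3209, 0.0881]
tool_rot: [3.14, -0.001, 3.077]
force: [-14.3, 10.5, 38.6]
grip_width: 0.0512
finger_force: 19.2
```

Now the side contact and the first part of the turn.

>>> move_arm:
  gripper: [0.6,0.6,0.6,0.6,0.6]
  linear:
    - [-0.05,-0.3,0]
    - [0.23,-0.02,-0.08]
    - [0.22,-0.02,-0.1]
    - [0.2,-0.03,-0.08]
    - [0,0,0]
  twist: [0,7,7,7,0]

```text
clock: 9.4
position: [0.4596, -0.3236, 0.0905]
tool_rot: [3.14, -0.001, 2.706]
force: [-9.2, 7.5, 31.3]
grip_width: 0.0515
finger_force: 15.1
```

```bash
python3 o.py
```

```text
[ 0.18   0.674  0.473  1.896 -0.469  0.683  2.07 ] F [-9.2  7.5 31.3] w 0.0515
unit [-17.2 -97.5  90.5] phi 36.40433257642122
```

>>> move_arm:
  gripper: [0.6,0.6,0.6,0.6,0.6,0.6]
  linear:
    - [0.18,-0.04,-0.07]
    - [0.16,-0.04,-0.06]
    - [0.15,-0.04,-0.04]
    - [0.13,-0.04,-0.02]
    - [0.11,-0.04,0]
    - [0,0,0]
  twist: [6.6,6.4,6.2,5.9,5.7,0]

```text
clock: 10.0
position: [0.4532, -0.3218, 0.0921]
tool_rot: [3.141, 0.001, 2.169]
force: [-3.2, 1.5, 18.9]
grip_width: 0.0515
finger_force: 8.5
```

```bash
python3 o.py; python3 - <<'E'
from k import *
from workcell import viewer
print(tool(.8,15,.05,uc=.018))
f=viewer.grab_frame("scene"); g=viewer.grab_frame("wrist")
a=cv2.resize(f["img"][130:310,300:440,::-1],None,fx=2.8,fy=2.8)
b=cv2.resize(g["img"][120:300,200:340,::-1],None,fx=2.8,fy=2.8)
cv2.imwrite("pics/c4.png",np.hstack([a,b]))
E
```

```text
[ 0.086  0.705  0.619  1.918 -0.612  0.713  1.669] F [-3.2  1.5 18.9] w 0.0515
unit [-23.1 -94.5  92.1] phi 67.17037414450435
(array([-0.02274563, -0.09352618,  0.10159962]), np.float64(1.1605318279949999), [np.float64(0.0), np.float64(11.4)])
```

View pics/c4.png

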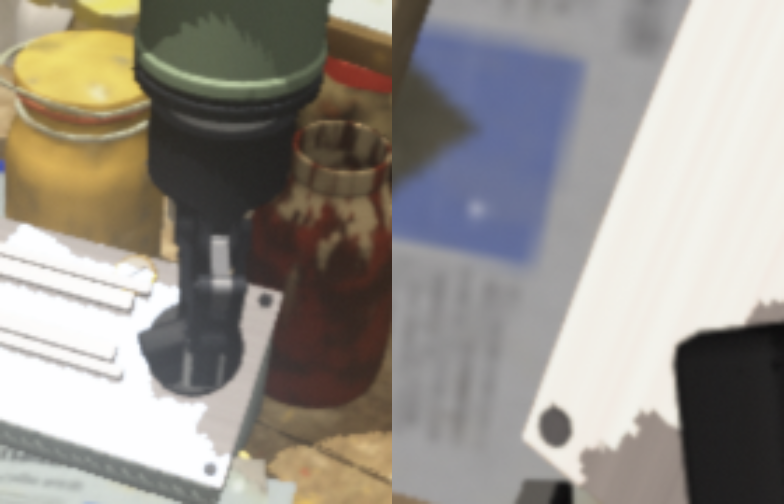

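>>> move_arm:
  gripper: [0.6,0.6,0.6,0.6,0.6,0.6]
  linear:
    - [0.1,-0.04,0.01]
    - [0.09,-0.05,0.01]
    - [0.08,-0.03,0.05]
    - [0.07,-0.02,0.05]
    - [0.05,-0.03,0.04]
    - [0,0,0]
  twist: [5.5,5.3,5.1,5,3.4,0]

```text
clock: 10.7
position: [0.4497, -0.3174, 0.0903]
tool_rot: [3.141, -0.003, 1.748]
force: [-8.6, 13.0, 28.5]
grip_width: 0.0515
finger_force: 22.1
```

```bash
python3 o.py; python3 - <<'E'
from k import *
print(tool(1.25,15,.05,uc=.018))
E
```

```text
[ 0.017  0.743  0.725  1.934 -0.724  0.748  1.349] F [-8.6 13.  28.5] w 0.0515
unit [-25.7 -89.4  90.3] phi 91.30835062978731
(array([-0.02505048, -0.09034292,  0.09979776]), np.float64(1.5668360054016235), [np.float64(0.0), np.float64(10.4)])
```

>>> move_arm:
  gripper: [0.6,0.6,0.6]
  linear:
    - [0.03,-0.12,0]
    - [0.03,-0.12,0]
    - [0,0,0]
  twist: [1,1,0]

```text
clock: 11.0
position: [0.4489, -0.3166, 0.0904]
tool_rot: [3.139, -0.003, 1.716]
force: [2.6, 14.3, 22.5]
grip_width: 0.0511
finger_force: 23.4
```

>>> move_arm:
  gripper: [0.6,0.6,0.6]
  linear:
    - [0,-0.12,0]
    - [0,-0.1,0]
    - [0,0,0]
  twist: [0,0,0]

```text
clock: 11.3
position: [0.4482, -0.3168, 0.0905]
tool_rot: [3.137, -0.002, 1.717]
force: [12.3, 15.3, 17.9]
grip_width: 0.0515
finger_force: 21.3
```

>>> move_arm:
  gripper: [0.6,0.6,0.6,0.6,0.6,0.6,0.6,0.6]
  linear:
    - [0,0,-0.5]
    - [0,0.2,-0.8]
    - [0,0,-1]
    - [0,0,-2]
    - [0,0,-4]
    - [0,0,-5]
    - [0,0,-3]
    - [0,0,0]
  twist: [0,0,0,0,0,0,0,0]

```text
clock: 12.1
position: [0.4479, -0.3201, 0.2569]
tool_rot: [3.137, 0.003, 1.714]
force: [-0.5, -0.4, -1.0]
grip_width: 0.0511
finger_force: 0.0
```

```bash
python3 o.py; python3 - <<'E'
from k import *
from workcell import viewer
f=viewer.grab_frame("scene"); g=viewer.grab_frame("side")
a=cv2.resize(f["img"][190:310,240:410,::-1],None,fx=3,fy=3)
b=cv2.resize(g["img"][170:290,270:360,::-1],None,fx=3,fy=3)
cv2.imwrite("pics/c5.png",np.hstack([a,b]))
E
```

```text
[-0.14   0.543  0.961  1.805 -0.51   1.057  1.154] F [-0.5 -0.4 -1. ] w 0.0511
unit [-28.  -91.7 256.9] phi 93.2824346811879
```

View pics/c5.png

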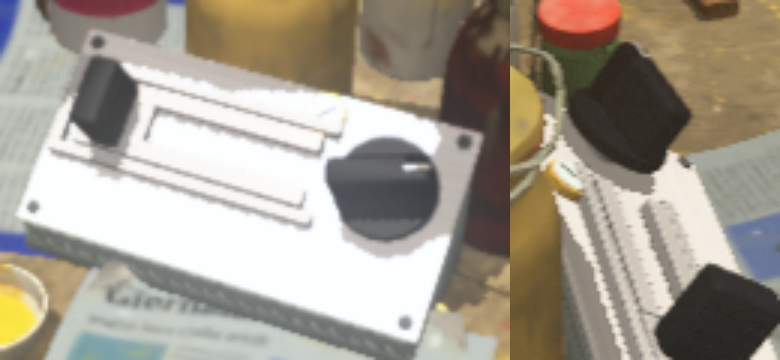

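```bash
python3 - <<'E'
from k import *
S=pickle.load(open("f0.pkl","rb"))["scene"]
def face(q,h):
    o,d=ray(S,240+q[0]/3-.33,190+q[1]/3-.33); R=Rn.from_euler('z',-YU); o=R.apply(o-U)-[0,0,.075]; d=R.apply(d)
    P=o+d*((h-o@n)/(d@n)); return np.array([P@s*1000,P[1]*1000])
for h in(.054,.046):
    A,B=face((403,168.5),h),face((431,167),h); v=B-A; print("mark",A,B,np.arctan2(-v[1],v[0]))
    A,B=face((330,160),h),face((431,160),h); v=B-A; print("edge",A,B,np.arctan2(-v[1],v[0]))
for h in(.02,.012):
    print("skirt",h,[face(q,h).round(1) for q in[(440,185),(384,137),(388,241)]])
E
```

```text
mark [  2.30330781 -99.13680759] [   7.23784412 -113.10786801] 1.231276264225791
edge [ -4.16139242 -59.94762638] [  10.92001772 -111.92735487] 1.2884095624431728
mark [  4.31604252 -97.49602145] [   9.30213603 -111.6130548 ] 1.2312762642257908
edge [ -2.21620242 -57.89738243] [  13.02278184 -110.42020738] 1.2884095624431717
skirt 0.02 [array([   7.6, -114.6]), array([ 25.4, -76.2]), array([-30.8, -97.1])]
skirt 0.012 [array([   9.5, -113.2]), array([ 27.5, -74.4]), array([-29.2, -95.5])]
```

```bash
python3 -c "
from workcell import bot
print(bot.job_done())"
```

```text
the job is handed in; nothing more can be done
None
```

The job is handed in at about 12 s of the 42 s allowed: the lock slide was pushed onto its end stop, the camera images put the knob at about 1.25 rad and sprung back up, and the arm is clear of the unit. The judge's verdict was not shown.

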